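# Put the glue bottles to warm

### The arm

A 6-joint arm with a two-finger parallel gripper is mounted at the origin on the work surface. World frame = base frame: x ahead of the robot, y to its left, z up, the work surface at z = 0. Lengths are in m, angles in rad, forces in N, time in s.
With the tool pointing down it reaches from about 0.35 to 0.85 m from the base axis. Payload 8.1 kg.
Tool frame: the origin (TCP) lies between the finger pads; the fingertips stand 14 mm ahead of it and the grasp point (between the pads) lies 5 mm behind it (robot.tip_reach is the z of the fingertips in the tool frame, in m); z points along the fingers, y is the line along which they close (so a half turn about z gives the same grasp; the last joint's range is limited). The gripper opens to 93 mm and grips with 3 to 60 N. Pads are 15 mm wide; open, the fingers measure 128 mm over their backs; the gripper's body (75 mm by 188 mm) begins 65 mm behind the grasp point.
Start: joints at [-1.339, 0.13, 1.488, -0, 1.523, -0.085], TCP at [0.187, -0.57, 0.233] pointing down, gripper open.
Joint ranges: [-2.96, 2.96], [-0.89, 2.26], [0.02, 2.5], [-1.34, 4.48], [0, 2.73], [-2.66, 2.66]. Speed limits (rad/s): [2.39, 2.39, 2.79, 3.14, 3.14, 3.14].

### API

Orientations are given as a rotation vector (axis times angle).
In Python, from plant import robot gives the robot as it stands. The module is installed in compiled form; this text tells all that it offers.
- The arm moves only by the shell command python3 -m handwheel 'ROWS' [FORCE]. ROWS is JSON, a list of rows, each a list of 7 numbers: the closure, from -1 (fully open) to 1 (shut), then the shift along the tool's x, y, z each as a share of 100 cm, from -1 to 1, then the turn, a rotation vector about the tool's x, y, z each as a share of 180 degrees, from -1 to 1. In form: [[grip, tx, ty, tz, rx, ry, rz], ...]. A call has 1 to 20 rows; each row is the pose to reach, as a shift and turn from the pose commanded when the call began, along the tool's axes at that moment, turning the shorter way round; what a row does not reach only later rows make up. A row lasts 1/8 s, in which the tool goes at most 62.5 mm and 10.7 degrees, less where a joint would pass 70% of its speed; a pose out of reach is approached as far as the arm can. A call with a number of a shift or a turn outside -1 to 1 is refused whole. A call with a gripper value outside its range is refused whole. The fingers move at their own pace and stop on an object; FORCE is the grip in N (left out, the last holds). Time passes only in rows, so rows that repeat a pose let the fingers close. It gives the time, the measured TCP pose, the force, the opening and the grip force at its end, in the units of the state.
- robot.read_state(): the state, without advancing time (a new reading comes with each control period).
- robot.read_camera(name): name is "scene" or "top" or "wrist"; returns a dict with "frame" (480x640x3 uint8, red, green, blue), "fx", "fy", "cx", "cy" (pixels), "rvec" (rotation vector, rad) and "tvec" (3), from world to camera coordinates, as OpenCV has them; the wrist camera has in their place "T_tool_cam" (4x4, takes a point from camera to tool coordinates, whose origin is the TCP and whose axes are the flange's). Camera axes: x right, y down, z forward; pixel columns grow to the right and rows downward; lengths in m; the calibration is good to about 2 mm. A picture is of the moment at which its call begins: read the wrist's pose just before it. There is no depth.
- robot.close_job(): hands the job in; it is judged then, once.
Trained networks look in a picture, given as the dict that the camera call returned (one of the last four; its "shot" number tells which), for a name from the list of things; names that differ only in an ending like _2 or _b are one class to them, and where a whole thing is asked for, a point or a joint stands for the part that bears it (a point fixed in the world has none). Each returns a list of dicts, best first, with "conf" (0 to 1); they miss things now and then, are a little off and sometimes report something else, mostly with a low value. They report only what shows in the picture. A call takes as long as a camera call. They do not tell look-alikes from the thing itself.
- robot.regions_of(picture, name): "mask" (480x640 bool, what is visible of it) and "rect" ([left, top, right, bottom] in pixels, round what is visible of it).
The state is a dict: "t": time; "q": joint angles; "dq": joint speeds; "joint_torque": joint torques, N m; "tool_pos": TCP position; "orientation": TCP orientation; "force": force on the tool from outside, world axes, zero at the start; "wrist_torque": the same for the moment, N m; "opening": finger opening in m; "gripper_force": force on a finger pad.
Only numpy, scipy, OpenCV 4.12 (cv2) and the standard library are available. Lean on these libraries where they do the work, as an engineer would, in place of code of your own. Each camera call takes 0.05 s, during which the arm holds its last target. There are 200 camera calls.

### The job

Put the glue bottles to warm: lift the hood off the bottle warmer and set it aside, press the push-pull cap of every glue bottle on the bench fully home, stand all the bottles upright in the warmer and put the hood back squarely on its rim. Have the heat lever standing at keep-warm, the big middle stud, when you finish, and do not disturb the mallet, the tin or the turned foot.

Things in the scene. Friction and masses are not known exactly. Their poses are not given: they have to be found in the camera images.
- warmer: bottle warmer: fixed open-topped green steel trough, 248 mm long (its x) x 110 mm wide (its y) x 70 mm high, walls and floor 12 mm thick (inside 224 x 86 mm). Origin: centre of its underside, on the bench. It starts covered by the hood. Room for three bottles in a row along its x, 72 mm apart.
- hood: loose deep hood of the warmer: green, hollow, open below, 248 mm (x) x 110 mm (y) x 80 mm high, walls 12 mm, 0.4 kg. It simply rests, edge on edge, on the warmer's rim, nothing locating it sideways. Origin: centre of its lower edge. On top a wooden handle bar along its x, 110 mm long, 14 mm wide and 14 mm high, its centre 115 mm above the origin (28 mm gap under the bar). Hood and warmer look the same turned by half a turn.
- bottle_1: round white glue bottle (there are two or three, all alike, standing on the bench; an absent one reads None), about 0.3 kg: body 60 mm across and 58 mm high, sloping shoulder to 70 mm, cylindrical neck 28 mm across from 70 to 100 mm, above it the push-pull cap. Origin: centre of its underside; z up its axis. The neck is the place to hold it.
- bottle_2: round white glue bottle (there are two or three, all alike, standing on the bench; an absent one reads None), about 0.3 kg: body 60 mm across and 58 mm high, sloping shoulder to 70 mm, cylindrical neck 28 mm across from 70 to 100 mm, above it the push-pull cap. Origin: centre of its underside; z up its axis. The neck is the place to hold it.
- bottle_3: round white glue bottle (there are two or three, all alike, standing on the bench; an absent one reads None), about 0.3 kg: body 60 mm across and 58 mm high, sloping shoulder to 70 mm, cylindrical neck 28 mm across from 70 to 100 mm, above it the push-pull cap. Origin: centre of its underside; z up its axis. The neck is the place to hold it.
- cap_1 (a joint): push-pull cap of bottle_1: orange cylinder 30 mm across, 25 mm high with a flat top, sliding along the bottle's axis. Value in m: 0 pressed home (top of cap 125 mm above the bottle's underside), 0.018 pulled fully open (top at 143 mm). A snug fit: it moves at about 7 N and stays where it is left.
- cap_2 (a joint): push-pull cap of bottle_2: orange cylinder 30 mm across, 25 mm high with a flat top, sliding along the bottle's axis. Value in m: 0 pressed home (top of cap 125 mm above the bottle's underside), 0.018 pulled fully open (top at 143 mm). A snug fit: it moves at about 7 N and stays where it is left.
- cap_3 (a joint): push-pull cap of bottle_3: orange cylinder 30 mm across, 25 mm high with a flat top, sliding along the bottle's axis. Value in m: 0 pressed home (top of cap 125 mm above the bottle's underside), 0.018 pulled fully open (top at 143 mm). A snug fit: it moves at about 7 N and stays where it is left.
- control: heat control of the warmer: fixed grey box 80 mm (x) x 64 mm (y) x 45 mm high; origin: centre of its underside. On top stands the heat lever, swinging in the box's x-z plane past a small metal quadrant with three brass studs: off (-x end), keep-warm (middle, the big stud, straight up from the pivot) and full (+x end). The studs lie 46 mm from the pivot, on the -y side.
- lever (a joint): heat lever, rad: hinge along the box's y through a pivot 45 mm above the box's underside; 0 = off (leaning 0.65 rad from upright towards the box's -x), 0.65 = upright at the keep-warm stud, 1.3 = full (leaning towards +x). A 10 mm rod; it takes about 2 N at its ball and stays where it is left.
- lever_ball (a point): centre of the 28 mm black ball on the heat lever's end, 85 mm from its pivot
- mallet: bystander: wooden mallet lying on the bench, about 305 mm long along its x (head 110 x 65 x 60 mm at the +x end, centred 160 mm from the origin; handle end 90 mm behind the origin)
- tin: bystander: closed tin, 90 mm across, 110 mm high; origin under its centre
- turned_foot: bystander: turned dark wooden furniture foot, 72 mm across, 100 mm high; origin under its centre
Not all that is in view belongs to the job. What is shaped like the control but green or purple is not meant.

How it is judged:
By the outcome, as a careful person would: the job done as asked, in the order asked, and still so for the second after the job is handed in, with the robot touching nothing.
Of bottle_1, bottle_2, bottle_3 only 2 to 3 are there at a start; the rules pass over those that are not, and their reading is None.
At some moment in a run one of bottle_1, bottle_2, bottle_3 may be knocked a few centimetres aside while the robot is not near it.
It also fails if it takes over 210 s, if anything falls off the work surface, if the arm or the gripper's body presses on something with over 40 N, if the wrist force passes 120 N, or if a joint passes its speed limit or range.

## Working session

There is one attempt and no reset: what is moved stays moved. The work goes in short steps, Python scripts to look and compute and a shell command to move; the robot and the scene stay as the last step left them, time stands still between calls to the robot, and variables do not carry over. Pictures are saved under pics/ and viewed, at most 14 in all, crops included, and the job is handed in when it is done.

```bash
mkdir -p pics
cat > h.py <<'E'
import numpy as np, cv2
from plant import robot
from scipy.spatial.transform import Rotation as R
def cam(n):
    s=robot.read_state(); p=robot.read_camera(n)
    if 'rvec' in p:
        Rw=R.from_rotvec(np.ravel(p['rvec'])).as_matrix(); t=np.ravel(p['tvec'])
        p['Rc']=Rw.T; p['c']=-Rw.T@t
    else:
        T=np.eye(4); T[:3,:3]=R.from_rotvec(s['orientation']).as_matrix(); T[:3,3]=s['tool_pos']
        M=T@np.array(p['T_tool_cam']); p['Rc']=M[:3,:3]; p['c']=M[:3,3]
    return p
def back(p,u,v,z):
    d=p['Rc']@np.array([(u-p['cx'])/p['fx'],(v-p['cy'])/p['fy'],1]); 
    return p['c']+d*(z-p['c'][2])/d[2]
def proj(p,X):
    x=p['Rc'].T@(np.array(X,float)-p['c']); return np.array([p['fx']*x[0]/x[2]+p['cx'],p['fy']*x[1]/x[2]+p['cy']])
def save(p,n,crop=None,k=1):
    f=p['frame'][:,:,::-1]
    if crop: a,b,c,d=crop; f=f[b:d,a:c]
    if k!=1: f=cv2.resize(f,None,fx=k,fy=k,interpolation=cv2.INTER_CUBIC)
    cv2.imwrite('pics/'+n,f)
def tool(X,yaw_rv=None):
    "shift to world target X in tool axes (units of m = share)"
    s=robot.read_state(); return R.from_rotvec(s['orientation']).inv().apply(np.array(X)-s['tool_pos'])
E
python3 - <<'E'
from h import *
for n in ('top','scene'):
    p=cam(n); save(p,n+'0.png'); print(n,p['c'],p['fx'])
    for k in ('warmer','hood','bottle_1','control','lever_ball','mallet','tin','turned_foot'):
        for r in robot.regions_of(p,k)[:5]:
            m=r['mask']; ys,xs=np.nonzero(m)
            print(k,round(r['conf'],2),np.round(r['rect']),round(xs.mean()),round(ys.mean()))
print(robot.read_state())
E
```

```text
top [ 0.34685762 -0.06463017  1.51548532] 590.4447846317412
warmer 0.55 [268. 233. 286. 314.] 276 278
hood 0.68 [221. 196. 289. 315.] 254 258
hood 0.67 [423. 245. 462. 285.] 442 267
hood 0.63 [268. 221. 286. 313.] 277 274
bottle_1 0.79 [ 94. 261. 132. 288.] 116 271
bottle_1 0.7 [165. 274. 194. 295.] 179 284
control 0.93 [443. 309. 486. 347.] 464 326
control 0.73 [424. 250. 464. 286.] 442 266
control 0.7 [485. 258. 533. 298.] 506 277
lever_ball 0.67 [454. 324. 468. 348.] 462 337
lever_ball 0.54 [501. 275. 513. 294.] 507 287
mallet 0.9 [210. 143. 328. 176.] 254 158
mallet 0.7 [167. 277. 182. 288.] 172 280
mallet 0.42 [ 87. 176. 132. 223.] 109 197
tin 0.71 [ 87. 177. 134. 220.] 110 197
turned_foot 0.9 [363. 158. 395. 192.] 378 176
turned_foot 0.69 [166. 275. 180. 288.] 172 280
scene [1.34183439 0.20748333 1.17178013] 490.1013218349799
warmer 0.96 [330. 222. 404. 293.] 360 268
hood 0.59 [330. 186. 411. 272.] 368 229
bottle_1 0.86 [424. 227. 451. 261.] 439 246
bottle_1 0.77 [480. 252. 509. 290.] 494 272
control 0.88 [208. 171. 240. 218.] 224 194
control 0.79 [170. 149. 198. 196.] 184 174

[... 349 characters left out ...]
't': 0.9, 'q': array([-1.33940852e+00,  1.30401696e-01,  1.48819404e+00,  3.95088048e-05,
        1.52299893e+00, -8.54068124e-02]), 'dq': array([-9.47891428e-04, -1.06074565e-03,  6.53010861e-04,  1.55123442e-03,
        9.27916555e-05, -1.17196902e-04]), 'joint_torque': array([ 2.13522653e-03, -5.59747195e+01, -4.92066801e+01,  7.71609927e-02,
        2.19515845e-02,  1.76896897e-07]), 'tool_pos': array([ 0.18694637, -0.5701415 ,  0.23263748]), 'orientation': array([-3.10225981e+00, -4.95537872e-01, -6.15938807e-05]), 'force': array([ 0.51818149,  0.51705607, -0.44135137]), 'wrist_torque': array([ 0.02262632, -0.02462416, -0.05771175]), 'gripper_force': 0.0, 'opening': 0.09302261351418074}
```

View pics/top0.png

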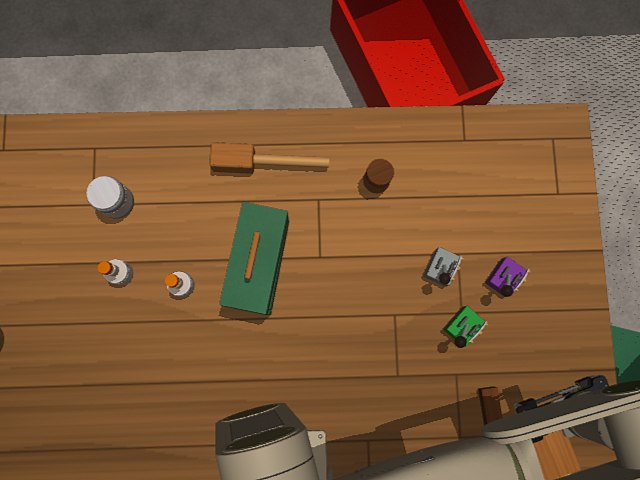

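View pics/scene0.png

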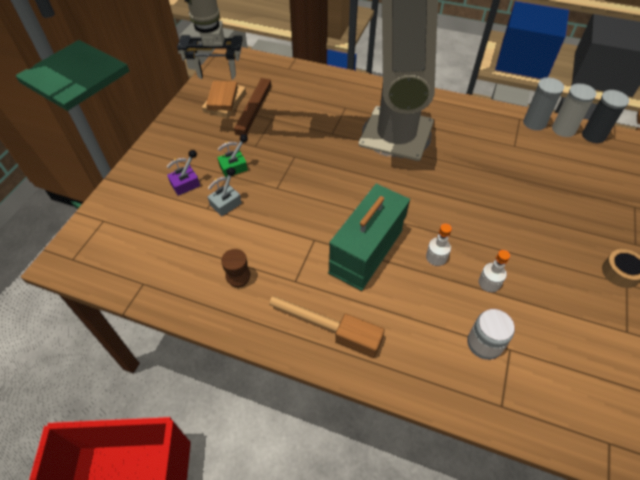

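The top picture shows the hood (254,258) with its handle from (258,233) to (248,281) and two bottles at (116,271) and (179,284). Three objects look like the control: grey (442,267), purple (507,277) and green (465,326). Only the grey one fits, since green and purple are excluded. I'll confirm it with a crop and compute positions.

```bash
cat >> h.py <<'E'
def tri(p1,a,p2,b):
    A=[];B=[]
    for p,(u,v) in ((p1,a),(p2,b)):
        d=p['Rc']@np.array([(u-p['cx'])/p['fx'],(v-p['cy'])/p['fy'],1]); d/=np.linalg.norm(d)
        P=np.eye(3)-np.outer(d,d); A.append(P);B.append(P@p['c'])
    return np.linalg.solve(sum(A),sum(B))
def blobs(p,lo,hi,amin=15,roi=None):
    h=cv2.cvtColor(p['frame'],cv2.COLOR_RGB2HSV); m=cv2.inRange(h,np.array(lo),np.array(hi))
    if roi is not None:
        k=np.zeros_like(m); k[roi[1]:roi[3],roi[0]:roi[2]]=255; m&=k
    n,l,st,c=cv2.connectedComponentsWithStats(m)
    return [(c[i],st[i],l==i) for i in range(1,n) if st[i][4]>=amin]
E
python3 - <<'E'
from h import *
t=cam('top'); s=cam('scene')
o=((8,200,150),(16,255,255))
for p,roi in ((t,(80,240,210,310)),(s,(420,210,520,280))):
    for c,st,_ in blobs(p,*o,amin=10,roi=roi): print(c,st, back(p,*c,0.13)[:2])
for c,st,m in blobs(t,(5,80,80),(25,255,255),amin=100,roi=(225,210,280,305)):
    r=cv2.minAreaRect(np.argwhere(m)[:,::-1].astype(np.float32)); b=cv2.boxPoints(r)
    W=np.array([back(t,*q,0.192)[:2] for q in b]); print('handle',W.mean(0),W.tolist(),c,st)
for c,st,m in blobs(t,(60,80,30),(90,255,255),amin=2000):
    hull=cv2.approxPolyDP(cv2.convexHull(np.argwhere(m)[:,::-1].astype(np.int32)),4,True)
    print('green',st,[ (q[0].tolist(),np.round(back(t,*q[0],0.15)[:2],3).tolist()) for q in hull])
g=cv2.resize(t['frame'][225:365,405:545],None,fx=4,fy=4,interpolation=2)
g2=cv2.resize(s['frame'][120:225,155:260],(560,560),interpolation=2)
cv2.imwrite('pics/ctl.png',cv2.resize(np.hstack([g,g2]),(800,400))[:,:,::-1])
E
```

```text
[103.28333333 266.8       ] [ 97 261  13  12 120] [0.51319386 0.40365277]
[170.56896552 279.93965517] [165 274  12  13 116] [0.47831048 0.24623452]
[445.53246753 228.        ] [440 224  11   9  77] [0.47288383 0.24252986]
[503.54945055 254.47252747] [498 250  12  10  91] [0.50726049 0.39937524]
handle [0.55332672 0.09483411] [[0.6292369167575353, 0.1103669691785909], [0.6284905438062897, 0.07849724631941829], [0.47739259230481473, 0.0795771845950771], [0.4781868241725142, 0.1108950420422325]] [229.69029851 232.4738806 ] [225 210  15  67 536]
handle [0.52536581 0.04975237] [[0.47409400604351304, 0.06848031003778027], [0.5799515234657013, 0.0445515126813254], [0.5766076213165373, 0.030941070845045965], [0.47081010750237373, 0.05503657510859011]] [252.03754266 254.6109215 ] [245 231  15  48 293]
handle [ 0.44850629 -0.00286313] [[0.4844762572878615, 0.0032699688695797813], [0.4841362091728693, -0.010200144129131956], [0.41253160850961335, -0.008939946382239758], [0.41288109056498085, 0.0044176172982785394]] [277.11111111 292.72222222] [273 272   7  33 126]
green [ 220  202   68  112 4593] [([286, 211], [0.632, -0.027]), ([266, 312], [0.397, 0.023]), ([220, 304], [0.418, 0.128]), ([243, 202], [0.656, 0.073])]
```

View pics/ctl.png

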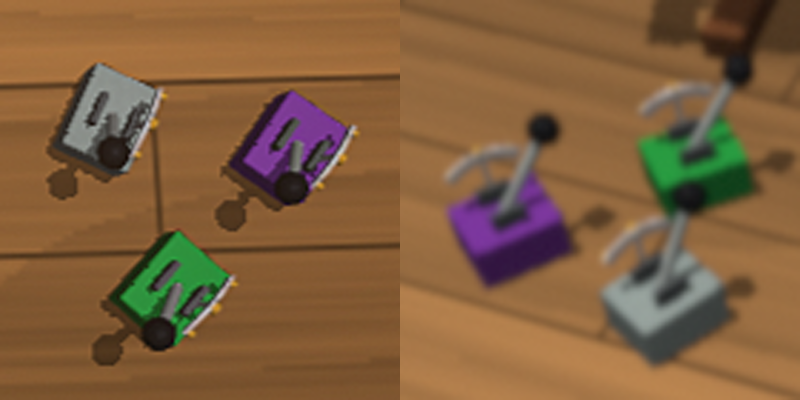

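The crop confirms the grey box, left in the top view, as the control. Its quadrant is on its right side and the lever leans towards the robot, which is the off end. The hood handle is at (0.525, 0.050) with yaw about -12.6°. I'll move above it next.

```bash
cat >> h.py <<'E'
def to(X,yaw):
    "rows numbers for TCP target X, tool-x yaw (deg), pointing down"
    s=robot.read_state(); R0=R.from_rotvec(s['orientation'])
    Rt=R.from_euler('z',yaw,degrees=True)*R.from_rotvec([np.pi,0,0])
    d=R0.inv().apply(np.array(X)-s['tool_pos']); r=(R0.inv()*Rt).as_rotvec()/np.pi
    print('row',np.round(np.r_[d,r],4).tolist(),'at',np.round(s['tool_pos'],4),'t',s['t'])
E
python3 - <<'E'
from h import *
to([0.525,0.05,0.33],167.4)
t=cam('top')
for u,v in ((442,267),(378,176),(107,194)): print(back(t,u,v,0.05))
E
```

```text
row [0.5144, -0.484, -0.0974, 0.0, 0.0, -0.8292] at [ 0.1869 -0.5701  0.2326] t 1.0
[ 0.50114075 -0.41230211  0.05      ]
[ 0.73926524 -0.26196227  0.05      ]
[0.70779754 0.42655711 0.05      ]
```

```bash
python3 -m handwheel '[[-1,0,0,-0.0974,0,0,0],[-1,0,0,-0.0974,0,0,0],[-1,0.5144,-0.484,-0.0974,0,0,-0.8292],[-1,0.5144,-0.484,-0.0974,0,0,-0.8292],[-1,0.5144,-0.484,-0.0974,0,0,-0.8292],[-1,0.5144,-0.484,-0.0974,0,0,-0.8292],[-1,0.5144,-0.484,-0.0974,0,0,-0.8292],[-1,0.5144,-0.484,-0.0974,0,0,-0.8292],[-1,0.5144,-0.484,-0.0974,0,0,-0.8292],[-1,0.5144,-0.484,-0.0974,0,0,-0.8292],[-1,0.5144,-0.484,-0.0974,0,0,-0.8292],[-1,0.5144,-0.484,-0.0974,0,0,-0.8292],[-1,0.5144,-0.484,-0.0974,0,0,-0.8292],[-1,0.5144,-0.484,-0.0974,0,0,-0.8292],[-1,0.5144,-0.484,-0.0974,0,0,-0.8292],[-1,0.5144,-0.484,-0.0974,0,0,-0.8292],[-1,0.5144,-0.484,-0.0974,0,0,-0.8292],[-1,0.5144,-0.484,-0.0974,0,0,-0.8292],[-1,0.5144,-0.484,-0.0974,0,0,-0.8292]]'
python3 - <<'E'
from h import *
w=cam('wrist'); save(w,'w1.png'); print(w['c'],proj(w,[.525,.05,.192]))
for c,st,m in blobs(w,(5,80,80),(25,255,255),amin=800):
    b=cv2.boxPoints(cv2.minAreaRect(np.argwhere(m)[:,::-1].astype(np.float32)))
    W=np.array([back(w,*q,0.192)[:2] for q in b]); print(st,W.mean(0).round(4),W.round(3).tolist())
E
```

```text
t: 3.42
tool_pos: [0.5249, 0.0499, 0.3301]
orientation: [0.348, 3.122, 0.0]
force: [0.8, 0.3, -0.0]
opening: 0.0931
gripper_force: 0.0
[0.45393746 0.06604511 0.48219219] [325.55036816 227.50386602]
[     0      0    640    358 164460] [0.5036 0.0506] [[0.337, -0.116], [0.425, 0.274], [0.681, 0.266], [0.571, -0.222]]
[ 317  148   20  148 2768] [0.5233 0.0511] [[0.469, 0.057], [0.472, 0.069], [0.578, 0.046], [0.574, 0.032]]
[  39  337   54   86 2185] [ 0.602 -0.181] [[0.63, -0.219], [0.559, -0.176], [0.573, -0.144], [0.645, -0.185]]
[ 559  337   54   86 2156] [0.6943 0.2257] [[0.653, 0.205], [0.653, 0.239], [0.736, 0.248], [0.736, 0.211]]
[  129   401   511    79 31504] [0.7147 0.057 ] [[0.631, -0.137], [0.722, 0.265], [0.801, 0.263], [0.704, -0.163]]
```

View pics/w1.png

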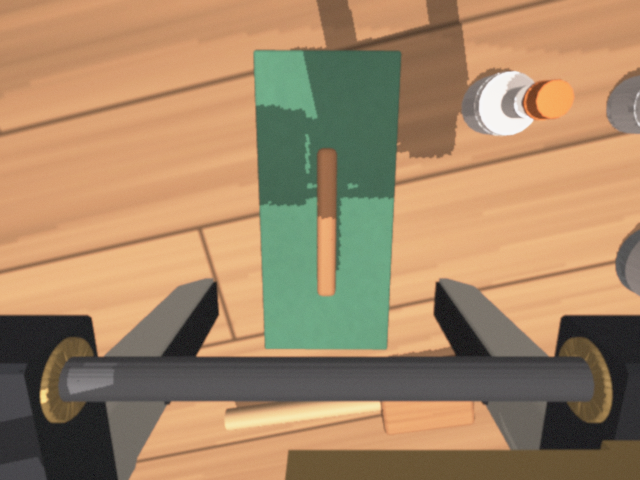

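The wrist view shows the handle at (327,222), lined up between the fingers, and a bottle at (500,102). I'll grip the handle and lift straight up.

```bash
python3 -m handwheel '[[-1,0.002,-0.001,0.075,0,0,0],[-1,0.002,-0.001,0.15,0,0,0],[-1,0.002,-0.001,0.15,0,0,0],[-1,0.002,-0.001,0.15,0,0,0],[1,0.002,-0.001,0.15,0,0,0],[1,0.002,-0.001,0.15,0,0,0],[1,0.002,-0.001,0.15,0,0,0],[1,0.002,-0.001,0.15,0,0,0],[1,0.002,-0.001,0.15,0,0,0],[1,0.002,-0.001,0.15,0,0,0]]' 40
python3 -m handwheel '[[1,0,0,-0.01,0,0,0],[1,0,0,-0.03,0,0,0],[1,0,0,-0.06,0,0,0],[1,0,0,-0.1,0,0,0],[1,0,0,-0.14,0,0,0],[1,0,0,-0.14,0,0,0]]'
python3 -c "
from h import *
to([0.47,-0.17,0.31],167.4)"
```

```text
t: 4.72
tool_pos: [0.5228, 0.0495, 0.18]
orientation: [-0.345, -3.123, -0.0]
force: [0.4, -0.8, 0.4]
opening: 0.0375
gripper_force: 0.0
t: 5.48
tool_pos: [0.5247, 0.0495, 0.3263]
orientation: [0.344, 3.114, 0.002]
force: [-0.0, -0.4, -0.8]
opening: 0.0004
gripper_force: 0.0
row [0.0057, -0.2262, 0.0158, 0.0006, 0.0028, 0.0] at [0.5247 0.0495 0.3263] t 5.475
```

The fingers are slower than I allowed, so they had not closed before the lift. I'll repeat with more closing time.

```bash
python3 -m handwheel '[[-1,0,0,0,0,0,0],[-1,0,0,0,0,0,0],[-1,0,0,0,0,0,0],[-1,0,0,0,0,0,0],[-1,0,0,0,0,0,0],[-1,0,0,0,0,0,0],[-1,0,0,0,0,0,0],[-1,0,0,0,0,0,0],[-1,0,0,0,0,0,0],[-1,0,0,0,0,0,0]]'
python3 -c "
from h import *
to([0.523,0.05,0.18],167.4)"
```

```text
t: 6.72
tool_pos: [0.5228, 0.0495, 0.3201]
orientation: [0.345, 3.123, -0.0]
force: [-0.4, -0.5, 0.0]
opening: 0.0922
gripper_force: 0.0
row [-0.0001, 0.0006, 0.1401, -0.0, 0.0, 0.0] at [0.5228 0.0495 0.3201] t 6.725
```

```bash
python3 -m handwheel '[[-1,0,0,0.07,0,0,0],[-1,0,0,0.14,0,0,0],[-1,0,0,0.14,0,0,0],[-1,0,0,0.14,0,0,0],[1,0,0,0.14,0,0,0],[1,0,0,0.14,0,0,0],[1,0,0,0.14,0,0,0],[1,0,0,0.14,0,0,0],[1,0,0,0.14,0,0,0],[1,0,0,0.14,0,0,0],[1,0,0,0.14,0,0,0],[1,0,0,0.14,0,0,0],[1,0,0,0.14,0,0,0],[1,0,0,0.14,0,0,0],[1,0,0,0.14,0,0,0],[1,0,0,0.14,0,0,0]]' 40
python3 -c "
from h import *
to([0.47,-0.17,0.31],167.4)"
```

```text
t: 8.72
tool_pos: [0.5227, 0.0495, 0.1799]
orientation: [-0.344, -3.122, -0.0]
force: [0.7, 1.4, -1.4]
opening: 0.0135
gripper_force: 40.0
row [0.0036, -0.2257, -0.1301, 0.0, -0.0001, 0.0] at [0.5227 0.0495 0.1799] t 8.725
```

```bash
python3 -m handwheel '[[1,0,0,-0.01,0,0,0],[1,0,0,-0.04,0,0,0],[1,0,0,-0.08,0,0,0],[1,0,0,-0.1,0,0,0],[1,0,-0.03,-0.1,0,0,0],[1,0,-0.07,-0.1,0,0,0],[1,0,-0.11,-0.1,0,0,0],[1,0,-0.15,-0.1,0,0,0],[1,0,-0.19,-0.1,0,0,0],[1,0,-0.226,-0.1,0,0,0],[1,0,-0.226,-0.05,0,0,0],[1,0,-0.226,0,0,0,0],[1,0,-0.226,0.03,0,0,0],[1,0,-0.226,0.05,0,0,0],[1,0,-0.226,0.06,0,0,0],[1,0,-0.226,0.065,0,0,0],[1,0,-0.226,0.067,0,0,0],[1,0,-0.226,0.068,0,0,0],[1,0,-0.226,0.069,0,0,0]]'
python3 - <<'E'
from h import *
t=cam('top'); save(t,'top1.png')
for k in ('warmer','bottle_1','hood'):
  for r in robot.regions_of(t,k)[:4]: print(k,round(r['conf'],2),np.round(r['rect']))
for c,st,_ in blobs(t,(8,200,150),(16,255,255),amin=10,roi=(60,220,220,340)): print(c,st, back(t,*c,0.13)[:2])
E
```

```text
t: 11.1
tool_pos: [0.474, -0.1713, 0.1117]
orientation: [0.344, 3.122, -0.001]
force: [0.4, 0.4, -4.1]
opening: 0.0135
gripper_force: 40.0
warmer 0.81 [228. 212. 289. 316.]
bottle_1 0.96 [162. 273. 192. 294.]
bottle_1 0.73 [ 94. 260. 134. 285.]
bottle_1 0.64 [363. 161. 395. 195.]
hood 0.86 [313. 224. 379. 333.]
[103.28333333 266.8       ] [ 97 261  13  12 120] [0.51319386 0.40365277]
[170.56896552 279.93965517] [165 274  12  13 116] [0.47831048 0.24623452]
```

View pics/top1.png

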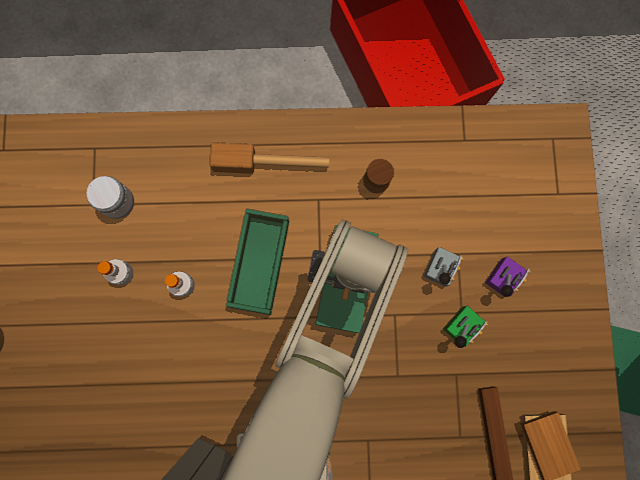

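The hood is lifted clear, the warmer is open at (258,262), and there are only two bottles. I'll set the hood down and release it.

```bash
python3 -m handwheel '[[1,0,0,0.001,0,0,0],[1,0,0,0.002,0,0,0],[1,0,0,0.002,0,0,0],[-1,0,0,0.002,0,0,0],[-1,0,0,0.002,0,0,0],[-1,0,0,0.002,0,0,0],[-1,0,0,0.002,0,0,0],[-1,0,0,0.002,0,0,0],[-1,0,0,0.002,0,0,0],[-1,0,0,0.002,0,0,0],[-1,0,0,-0.05,0,0,0],[-1,0,0,-0.11,0,0,0],[-1,0,0,-0.17,0,0,0],[-1,0,0,-0.22,0,0,0],[-1,0,0,-0.22,0,0,0]]'
python3 -c "
from h import *
t=cam('top')
for c,st,m in blobs(t,(60,60,20),(90,255,255),amin=1500,roi=(200,190,300,340)):
    q=np.argwhere(m)[:,::-1].astype(np.int32)
    h=cv2.approxPolyDP(cv2.convexHull(q),4,True)
    print(st,[(a[0].tolist(),np.round(back(t,*a[0],0.07)[:2],4).tolist()) for a in h])
to([0.507,0.12,0.33],167.4)"
```

```text
t: 13.18
tool_pos: [0.4754, -0.172, 0.3366]
orientation: [0.344, 3.114, -0.005]
force: [-0.3, -0.1, -0.3]
opening: 0.093
gripper_force: 0.0
[ 226  209   63  106 3932] [([286, 216], [0.6365, -0.0251]), ([270, 314], [0.395, 0.0184]), ([226, 305], [0.4195, 0.1249]), ([246, 209], [0.6566, 0.0743])]
row [0.0318, 0.2916, 0.003, -0.0003, 0.0014, 0.0001] at [ 0.4745 -0.1715  0.3334] t 13.225
```

Run:
```python
from h import *
t=cam('top'); s=cam('scene')
a=[c for c,_,_ in blobs(t,(8,200,150),(16,255,255),amin=10,roi=(80,240,210,310))]
b=[c for c,_,_ in blobs(s,(8,200,150),(16,255,255),amin=10,roi=(420,210,520,280))]
print(tri(t,a[1],s,b[0]),tri(t,a[0],s,b[1]))
to([0.49,0.244,0.30],167.4)
```

```text
[0.47789393 0.24336684 0.13626215] [0.51252499 0.3996181  0.13714157]
row [0.074, 0.4086, 0.0301, 0.0001, -0.0005, 0.0001] at [ 0.4732 -0.1709  0.3298] t 13.325
```

```bash
python3 -m handwheel '[[1,0.074,0.4086,0.03,0,0,0],[1,0.074,0.4086,0.03,0,0,0],[1,0.074,0.4086,0.03,0,0,0],[1,0.074,0.4086,0.03,0,0,0],[1,0.074,0.4086,0.03,0,0,0],[1,0.074,0.4086,0.03,0,0,0],[1,0.074,0.4086,0.03,0,0,0],[1,0.074,0.4086,0.03,0,0,0],[1,0.074,0.4086,0.03,0,0,0],[1,0.074,0.4086,0.03,0,0,0],[1,0.074,0.4086,0.03,0,0,0]]'
python3 - <<'E'
from h import *
w=cam('wrist'); save(w,'w2.png')
for c,st,m in blobs(w,(5,180,130),(17,255,255),amin=300):
    print(c,st,back(w,*c,.125)[:2],back(w,*c,.143)[:2])
E
```

```text
t: 14.7
tool_pos: [0.4906, 0.2428, 0.3011]
orientation: [0.347, 3.122, -0.0]
force: [0.0, -0.1, -0.2]
opening: 0.0008
gripper_force: 0.0
```

View pics/w2.png

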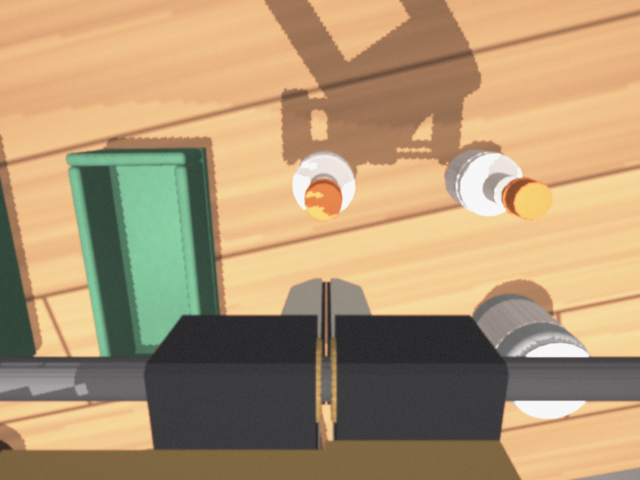

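Both caps show: (323,199) close to the fingers' line, and (528,199) further along. I'll refine the positions from these.

Run:
```python
from h import *
w=cam('wrist'); print(w['fx'],w['c'])
for c,st,m in blobs(w,(3,150,100),(24,255,255),amin=100):
    if st[4]<3000 and 150<c[1]<240: print(c,st,back(w,*c,.14)[:2])
for k in ((323,201),(531,200)): print(back(w,*k,.143)[:2],back(w,*k,.125)[:2])
for r in robot.regions_of(w,'bottle_1'): print(r['conf'],r['rect'])
for X in ([.478,.2434],[.5125,.3996]): print([proj(w,X+[z]).round().tolist() for z in (0,.058,.125,.143)])
```

```text
416.98969629357043 [0.41956462 0.25902204 0.45330989]
[514.00787402 193.05905512] [502 178  36  38 508] [0.50158373 0.38704283]
[324.856 196.224] [305 180  37  36 875] [0.47238909 0.24666983]
[0.47512452 0.24462014] [0.47834735 0.24378473]
[0.50890529 0.39777005] [0.51408763 0.40581834]
0.76 [442.9, 149.2, 551.3, 216.4]
[[323.0, 180.0], [323.0, 188.0], [322.0, 201.0], [322.0, 205.0]]
[[470.0, 179.0], [491.0, 187.0], [523.0, 200.0], [534.0, 204.0]]
```

```bash
python3 -c "
from h import *
to([0.475,0.244,0.139],167.4)"; python3 -m handwheel '[[1,0.0153,0,0.06,0,0,0],[1,0.0153,0,0.12,0,0,0],[1,0.0153,0,0.14,0,0,0],[1,0.0153,0,0.145,0,0,0],[1,0.0153,0,0.15,0,0,0],[1,0.0153,0,0.155,0,0,0],[1,0.0153,0,0.159,0,0,0],[1,0.0153,0,0.161,0,0,0],[1,0.0153,0,0.162,0,0,0],[1,0.0153,0,0.162,0,0,0]]'
```

```text
row [0.0154, -0.0027, 0.1623, 0.0001, 0.0001, -0.0003] at [0.4906 0.2432 0.3013] t 14.85
t: 16.1
tool_pos: [0.4777, 0.248, 0.1428]
orientation: [0.344, 3.118, 0.004]
force: [-2.1, -0.3, 5.0]
opening: -0.0001
gripper_force: 2.8
```

```bash
python3 -m handwheel '[[1,0,0,0.001,0,0,0],[1,0,0,0.002,0,0,0],[1,0,0,0.003,0,0,0],[1,0,0,0.003,0,0,0]]'; python3 -m handwheel '[[1,0,0,0.002,0,0,0],[1,0,0,0.002,0,0,0]]'
```

```text
t: 16.6
tool_pos: [0.4777, 0.248, 0.1398]
orientation: [0.344, 3.118, 0.004]
force: [-1.9, 0.1, 6.1]
opening: 0.0003
gripper_force: 3.0
t: 16.85
tool_pos: [0.4786, 0.2484, 0.1395]
orientation: [0.344, 3.116, 0.006]
force: [-3.5, -1.1, 15.1]
opening: 0.0004
gripper_force: 7.2
```

Cap 2 is home: the force rose to 15 N with no further travel. Next I'll press the cap of bottle 1.

```bash
python3 -c "
from h import *
to([0.51,0.3985,0.138],167.4)"; python3 -m handwheel '[[1,0,0,-0.03,0,0,0],[1,0,0,-0.08,0,0,0],[1,0,0,-0.08,0,0,0]]';  python3 -c "
from h import *
to([0.51,0.3985,0.160],167.4)"
```

```text
row [0.0021, 0.1533, 0.0022, 0.0015, 0.0021, 0.0] at [0.4786 0.2484 0.1395] t 16.85
t: 17.23
tool_pos: [0.4794, 0.2487, 0.222]
orientation: [0.343, 3.111, 0.009]
force: [1.2, 0.7, 0.5]
opening: 0.001
gripper_force: 0.0
row [0.0035, 0.1524, 0.063, 0.0023, 0.0033, 0.0] at [0.4794 0.2487 0.222 ] t 17.225
```

```bash
python3 -m handwheel '[[1,0.0035,0.06,0,0,0,0],[1,0.0035,0.12,0,0,0,0],[1,0.0035,0.1524,0,0,0,0],[1,0.0035,0.1524,0,0,0,0],[1,0.0035,0.1524,0,0,0,0]]'
python3 - <<'E'
from h import *
to([0.51,0.3985,0.139],167.4)
w=cam('wrist')
for c,st,m in blobs(w,(3,150,100),(24,255,255),amin=100):
    if st[4]<4000: print(c,st,back(w,*c,.143)[:2])
E
```

```text
t: 17.85
tool_pos: [0.5055, 0.3962, 0.2143]
orientation: [0.344, 3.122, -0.0]
force: [0.6, -0.8, 0.2]
opening: 0.0006
gripper_force: 0.0
row [-0.0039, 0.0032, 0.0753, -0.0, 0.0001, 0.0] at [0.5055 0.3962 0.2143] t 17.85
[ 93.98320896 241.32182836] [  54  222   59   53 1072] [0.46871583 0.27231512]
[333.44056309 251.96611053] [ 309  228   51   46 1918] [0.50396687 0.4011624 ]
```

```bash
python3 -m handwheel '[[1,-0.002,0.003,0.04,0,0,0],[1,-0.002,0.003,0.055,0,0,0],[1,-0.002,0.003,0.06,0,0,0],[1,-0.002,0.003,0.065,0,0,0],[1,-0.002,0.003,0.07,0,0,0],[1,-0.002,0.003,0.073,0,0,0],[1,-0.002,0.003,0.074,0,0,0],[1,-0.002,0.003,0.075,0,0,0],[1,-0.002,0.003,0.075,0,0,0]]';python3 -m handwheel '[[1,0,0,0.002,0,0,0],[1,0,0,0.002,0,0,0]]'
```

```text
t: 19.02
tool_pos: [0.5088, 0.3992, 0.1418]
orientation: [0.345, 3.12, 0.003]
force: [-2.8, -1.4, 6.7]
opening: 0.0003
gripper_force: 3.0
t: 19.27
tool_pos: [0.5088, 0.3993, 0.1399]
orientation: [0.345, 3.12, 0.003]
force: [-1.4, -1.4, 7.0]
opening: 0.0007
gripper_force: 3.4
```

```bash
python3 -m handwheel '[[1,0,0,0.002,0,0,0],[1,0,0,0.002,0,0,0],[1,0,0,0.003,0,0,0],[1,0,0,0.003,0,0,0]]'
```

```text
t: 19.77
tool_pos: [0.5101, 0.4001, 0.1401]
orientation: [0.345, 3.117, 0.007]
force: [-4.1, -4.0, 20.6]
opening: 0.0009
gripper_force: 10.0
```

```bash
python3 -m handwheel '[[1,0,0,-0.03,0,0,0],[-1,0,0,-0.06,0,0,0],[-1,0,0,-0.08,0,0,0],[-1,0,0,-0.08,0,0,0],[-1,0,0,-0.08,0,0,0],[-1,0,0,-0.08,0,0,0],[-1,0,0,-0.08,0,0,0],[-1,0,0,-0.08,0,0,0],[-1,0,0,-0.08,0,0,0],[-1,0,0,-0.08,0,0,0],[-1,0,0,-0.08,0,0,0]]'
python3 - <<'E'
from h import *
to([0.508,0.3995,0.088],167.4)
w=cam('wrist')
for c,st,m in blobs(w,(3,150,100),(24,255,255),amin=100):
    if st[4]<4000: print(c,st,back(w,*c,.125)[:2])
print(proj(w,[.508,.3995,.125]))
E
```

```text
t: 21.15
tool_pos: [0.5079, 0.3991, 0.2141]
orientation: [0.345, 3.123, 0.0]
force: [-0.8, -0.2, 0.1]
opening: 0.0918
gripper_force: 0.0
row [-0.0, 0.0004, 0.1261, 0.0, 0.0, 0.0] at [0.5079 0.3991 0.2141] t 21.15
[328.35775862 244.73653017] [ 305  219   47   54 1856] [0.50674699 0.40122546]
[ 74.25878833 246.47270007] [  41  220   67   54 2674] [0.4742609  0.25138863]
[326.01928301 247.27809657]
```

```bash
python3 -m handwheel '[[-1,0,0.001,0.06,0,0,0],[-1,0,0.001,0.11,0,0,0],[-1,0,0.001,0.126,0,0,0],[-1,0,0.001,0.126,0,0,0],[1,0,0.001,0.126,0,0,0],[1,0,0.001,0.126,0,0,0],[1,0,0.001,0.126,0,0,0],[1,0,0.001,0.126,0,0,0],[1,0,0.001,0.126,0,0,0],[1,0,0.001,0.126,0,0,0],[1,0,0.001,0.126,0,0,0],[1,0,0.001,0.126,0,0,0],[1,0,0.001,0.126,0,0,0],[1,0,0.001,0.126,0,0,0]]' 25;  python3 -m handwheel '[[1,0,0,-0.02,0,0,0],[1,0,0,-0.07,0,0,0],[1,0,0,-0.12,0,0,0],[1,0,0,-0.16,0,0,0],[1,0,0,-0.16,0,0,0]]'
python3 - <<'E'
from h import *
to([0.57,0.0395,0.25],167.4)
E
```

```text
t: 22.95
tool_pos: [0.508, 0.4002, 0.0879]
orientation: [-0.344, -3.123, 0.0]
force: [0.2, -0.0, -1.4]
opening: 0.0293
gripper_force: 25.0
t: 23.58
tool_pos: [0.51, 0.4014, 0.2544]
orientation: [0.344, 3.116, 0.009]
force: [-0.1, 0.2, -2.8]
opening: 0.0297
gripper_force: 25.0
row [-0.1374, -0.3401, 0.003, 0.0021, 0.002, 0.0] at [0.51   0.4014 0.2544] t 23.575
```

```bash
python3 -m handwheel '[[1,-0.025,-0.06,0,0,0,0],[1,-0.05,-0.12,0,0,0,0],[1,-0.075,-0.18,0,0,0,0],[1,-0.1,-0.24,0,0,0,0],[1,-0.125,-0.3,0,0,0,0],[1,-0.1375,-0.34,0,0,0,0],[1,-0.1375,-0.34,0,0,0,0],[1,-0.1375,-0.34,0,0,0,0],[1,-0.1375,-0.34,0,0,0,0]]'
python3 - <<'E'
from h import *
w=cam('wrist'); save(w,'w3.png')
to([0.574,0.0386,0.11],167.4)
t=cam('top')
f=t['frame'].copy()
def quad(c,yaw,a,b,z):
    y=np.radians(yaw); M=np.array([[np.cos(y),-np.sin(y)],[np.sin(y),np.cos(y)]])
    return [np.r_[c+M@np.array(k),z] for k in ((a,b),(a,-b),(-a,-b),(-a,b))]
for a,b in ((.124,.055),(.112,.043)):
    q=np.array([proj(w,X) for X in quad([.525,.049],-12,a,b,.07)]).round().astype(int)
    cv2.polylines(w['frame'],[q],True,(255,0,0),1)
save(w,'w3.png')
E
```

```text
t: 24.7
tool_pos: [0.5677, 0.0396, 0.2474]
orientation: [-0.342, -3.122, -0.0]
force: [1.1, 0.2, -3.0]
opening: 0.0296
gripper_force: 25.0
row [-0.0064, 0.0003, 0.1376, 0.0, -0.0002, 0.0006] at [0.5678 0.0397 0.2476] t 24.75
```

View pics/w3.png

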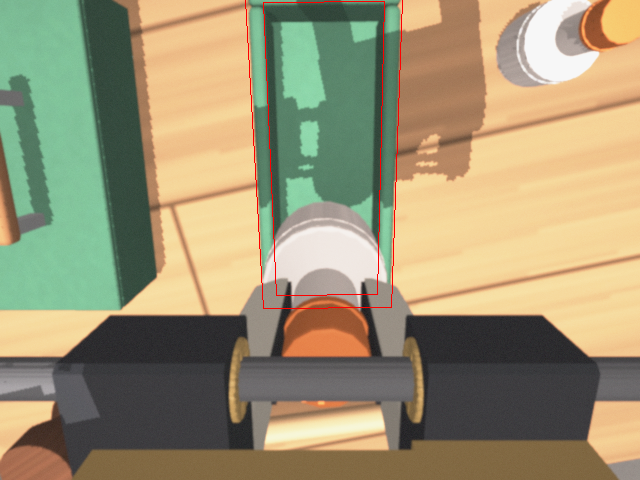

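The predicted warmer outline matches the picture to about 2–3 px, and the bottle is hanging upright at the centre. I'll lower it.

```bash
python3 -m handwheel '[[1,-0.006,0,0.04,0,0,0],[1,-0.006,0,0.08,0,0,0],[1,-0.006,0,0.115,0,0,0],[1,-0.006,0,0.135,0,0,0],[1,-0.006,0,0.143,0,0,0],[1,-0.006,0,0.146,0,0,0],[1,-0.006,0,0.146,0,0,0],[1,-0.006,0,0.147,0,0,0],[1,-0.006,0,0.147,0,0,0]]'
```

```text
t: 25.92
tool_pos: [0.5744, 0.037, 0.1017]
orientation: [0.345, 3.122, 0.0]
force: [0.2, -0.4, -2.2]
opening: 0.0296
gripper_force: 25.0
```

```bash
python3 -m handwheel '[[1,0,0,0.001,0,0,0],[1,0,0,0.002,0,0,0],[1,0,0,0.0025,0,0,0]]'; python3 -m handwheel '[[-1,0,0,0,0,0,0],[-1,0,0,0,0,0,0],[-1,0,0,0,0,0,0],[-1,0,0,0,0,0,0],[-1,0,0,0,0,0,0],[-1,0,0,0,0,0,0],[-1,0,0,0,0,0,0],[-1,0,0,-0.06,0,0,0],[-1,0,0,-0.12,0,0,0],[-1,0,0,-0.15,0,0,0],[-1,0,0,-0.15,0,0,0]]'
python3 - <<'E'
from h import *
t=cam('top'); s=cam('scene')
for p in (t,s):
  for c,st,m in blobs(p,(8,200,150),(16,255,255),amin=10):
    if st[4]<200: print(c.round(1),st,back(p,*c,.12)[:2].round(4))
to([0.476,0.244,0.25],167.4)
E
```

```text
t: 26.3
tool_pos: [0.5757, 0.0369, 0.1017]
orientation: [0.344, 3.119, 0.0]
force: [-5.2, -0.4, 15.9]
opening: 0.0293
gripper_force: 25.0
t: 27.68
tool_pos: [0.5758, 0.037, 0.2523]
orientation: [0.344, 3.116, 0.001]
force: [-0.7, -0.3, 0.5]
opening: 0.0931
gripper_force: 0.0
[172.1 280.8] [166 276  13  11 114] [0.4772 0.2449]
[444.3 231.8] [439 228  11   9  77] [0.4783 0.2423]
[359.3 235.8] [355 232  10   8  66] [0.5691 0.0319]
row [0.1405, 0.1807, -0.0023, -0.0, -0.0002, 0.0] at [0.5737 0.037  0.2476] t 27.775
```

```bash
python3 -m handwheel '[[-1,0.1405,0.1807,0,0,0,0],[-1,0.1405,0.1807,0,0,0,0],[-1,0.1405,0.1807,0,0,0,0],[-1,0.1405,0.1807,0,0,0,0],[-1,0.1405,0.1807,0,0,0,0],[-1,0.1405,0.1807,0,0,0,0],[-1,0.1405,0.1807,0,0,0,0]]'
python3 - <<'E'
from h import *
w=cam('wrist'); save(w,'w4.png')
for c,st,m in blobs(w,(3,150,100),(24,255,255),amin=100):
    if st[4]<4000: print(c,st,back(w,*c,.12)[:2])
for r in robot.regions_of(w,'bottle_1')[:3]:
    print(r['conf'],r['rect'])
print([proj(w,[.476,.246,z]).round() for z in (0,.058,.125)])
to([0.476,0.246,0.088],167.4)
E
```

```text
t: 28.65
tool_pos: [0.4765, 0.2428, 0.2476]
orientation: [-0.347, -3.121, 0.001]
force: [-0.5, 0.7, 0.4]
opening: 0.0929
gripper_force: 0.0
[327.41720154 217.94736842] [307 205  41  27 779] [0.46750018 0.24615456]
0.66 [293.9, 166.8, 359.7, 251.3]
0.64 [95.4, 310.2, 148.1, 351.4]
[array([329., 199.]), array([329., 211.]), array([330., 232.])]
row [0.0013, 0.0029, 0.1601, -0.0001, -0.0001, -0.0005] at [0.4767 0.2429 0.2481] t 28.75
```

View pics/w4.png

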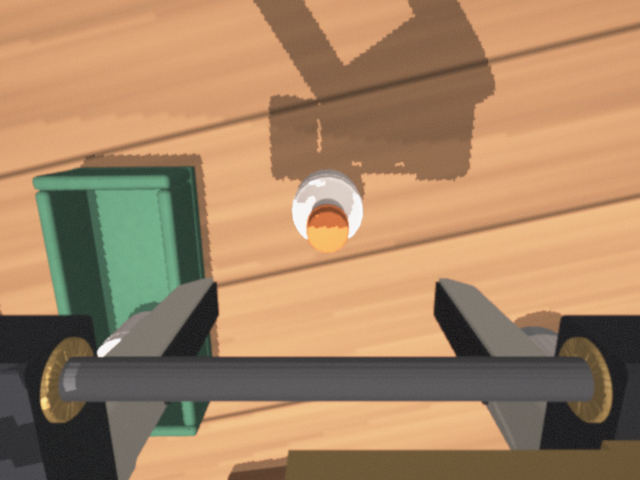

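Bottle 2 is at (328,215) with its cap top at (328,230), as predicted. I'll grasp it.

```bash
python3 -m handwheel '[[-1,0.001,0.002,0.06,0,0,0],[-1,0.001,0.002,0.12,0,0,0],[-1,0.001,0.002,0.15,0,0,0],[-1,0.001,0.002,0.162,0,0,0],[-1,0.001,0.002,0.162,0,0,0],[1,0.001,0.002,0.162,0,0,0],[1,0.001,0.002,0.162,0,0,0],[1,0.001,0.002,0.162,0,0,0],[1,0.001,0.002,0.162,0,0,0],[1,0.001,0.002,0.162,0,0,0],[1,0.001,0.002,0.162,0,0,0],[1,0.001,0.002,0.162,0,0,0],[1,0.001,0.002,0.162,0,0,0],[1,0.001,0.002,0.162,0,0,0],[1,0.001,0.002,0.162,0,0,0]]' 25;  python3 -m handwheel '[[1,0,0,-0.02,0,0,0],[1,0,0,-0.07,0,0,0],[1,0,0,-0.12,0,0,0],[1,0,0,-0.16,0,0,0],[1,0,0,-0.16,0,0,0],[1,0,0,-0.16,0,0,0]]'
python3 - <<'E'
from h import *
to([0.476,0.0594,0.246],167.4)
E
```

```text
t: 30.62
tool_pos: [0.4756, 0.2461, 0.0864]
orientation: [-0.345, -3.122, 0.0]
force: [0.3, -1.3, -1.3]
opening: 0.0296
gripper_force: 25.0
t: 31.38
tool_pos: [0.4751, 0.246, 0.2448]
orientation: [-0.344, -3.121, 0.001]
force: [-0.2, 1.0, -3.6]
opening: 0.0292
gripper_force: 25.0
row [-0.0416, -0.1819, -0.0011, -0.0003, -0.0006, 0.0001] at [0.4751 0.246  0.2448] t 31.375
```

```bash
python3 -m handwheel '[[1,-0.01,-0.05,0,0,0,0],[1,-0.02,-0.1,0,0,0,0],[1,-0.03,-0.14,0,0,0,0],[1,-0.0415,-0.182,0,0,0,0],[1,-0.0415,-0.182,0,0,0,0],[1,-0.0415,-0.182,0,0,0,0],[1,-0.0415,-0.182,0,0,0,0]]'
python3 - <<'E'
from h import *
to([0.476,0.0594,0.101],167.4)
E
```

```text
t: 32.25
tool_pos: [0.4761, 0.0604, 0.2455]
orientation: [-0.343, -3.121, -0.0]
force: [0.4, 0.0, -3.1]
opening: 0.0293
gripper_force: 25.0
row [-0.0004, -0.001, 0.1445, -0.0, -0.0005, 0.0004] at [0.4761 0.0604 0.2455] t 32.25
```

```bash
python3 -m handwheel '[[1,0,-0.001,0.04,0,0,0],[1,0,-0.001,0.08,0,0,0],[1,0,-0.001,0.115,0,0,0],[1,0,-0.001,0.135,0,0,0],[1,0,-0.001,0.142,0,0,0],[1,0,-0.001,0.145,0,0,0],[1,0,-0.001,0.146,0,0,0],[1,0,-0.001,0.146,0,0,0]]'; python3 -m handwheel '[[1,0,0,0.001,0,0,0],[1,0,0,0.001,0,0,0]]';python3 -m handwheel '[[1,0,0,0.001,0,0,0],[1,0,0,0.001,0,0,0]]'
```

```text
t: 33.25
tool_pos: [0.477, 0.0586, 0.1014]
orientation: [0.344, 3.121, 0.0]
force: [0.5, -0.9, -3.0]
opening: 0.0293
gripper_force: 25.0
t: 33.5
tool_pos: [0.4765, 0.0585, 0.0997]
orientation: [0.345, 3.122, 0.0]
force: [-0.9, 0.5, -2.4]
opening: 0.0298
gripper_force: 25.0
t: 33.75
tool_pos: [0.4767, 0.0584, 0.0989]
orientation: [0.345, 3.122, -0.0]
force: [0.5, -0.3, -0.1]
opening: 0.0295
gripper_force: 25.0
```

```bash
python3 -m handwheel '[[-1,0,0,0,0,0,0],[-1,0,0,0,0,0,0],[-1,0,0,0,0,0,0],[-1,0,0,0,0,0,0],[-1,0,0,0,0,0,0],[-1,0,0,0,0,0,0],[-1,0,0,0,0,0,0],[-1,0,0,-0.06,0,0,0],[1,0,0,-0.08,0,0,0],[1,0,0,-0.08,0,0,0],[1,0,0,-0.08,0,0,0],[1,0,0,-0.08,0,0,0],[1,0,0,-0.08,0,0,0],[1,0,0,-0.08,0,0,0],[1,0,0,-0.08,0,0,0],[1,0,0,-0.08,0,0,0],[1,0,0,-0.08,0,0,0]]'; python3 -c "
from h import *
to([0.4765,0.0585,0.154],167.4)"
```

```text
t: 35.88
tool_pos: [0.4764, 0.0586, 0.1786]
orientation: [0.344, 3.123, 0.0]
force: [-1.0, -0.1, 0.2]
opening: 0.0075
gripper_force: 0.0
row [-0.0001, -0.0, 0.0246, 0.0, 0.0, 0.0001] at [0.4764 0.0586 0.1786] t 35.875
```

```bash
python3 -m handwheel '[[1,0,0,0.01,0,0,0],[1,0,0,0.02,0,0,0],[1,0,0,0.023,0,0,0],[1,0,0,0.024,0,0,0],[1,0,0,0.0245,0,0,0]]'; python3 -m handwheel '[[1,0,0,0.001,0,0,0],[1,0,0,0.002,0,0,0],[1,0,0,0.002,0,0,0]]'; python3 -m handwheel '[[1,0,0,0.001,0,0,0],[1,0,0,0.002,0,0,0],[1,0,0,0.002,0,0,0]]'
```

```text
t: 36.5
tool_pos: [0.4765, 0.0585, 0.1542]
orientation: [0.344, 3.122, 0.0]
force: [0.3, -0.1, 0.1]
opening: 0.0004
gripper_force: 0.0
t: 36.88
tool_pos: [0.4763, 0.0585, 0.152]
orientation: [-0.345, -3.123, -0.0]
force: [0.2, -0.4, -0.2]
opening: 0.0004
gripper_force: 0.0
t: 37.25
tool_pos: [0.477, 0.0586, 0.1513]
orientation: [0.344, 3.121, 0.0]
force: [-2.0, 0.7, 8.5]
opening: 0.0003
gripper_force: 4.0
```

```bash
python3 -m handwheel '[[1,0,0,0.0015,0,0,0],[1,0,0,0.0015,0,0,0],[1,0,0,-0.03,0,0,0],[1,0,0,-0.05,0,0,0],[1,-0.05,0,-0.05,0,0,0],[1,-0.1,0,-0.05,0,0,0],[1,-0.1,0,-0.05,0,0,0],[1,-0.1,0,-0.05,0,0,0]]'; python3 -c "
from h import *
to([0.575,0.037,0.154],167.4)
w=cam('wrist')
for c,st,m in blobs(w,(3,150,100),(24,255,255),amin=100):
    if st[4]<4000: print(c,st,back(w,*c,.137)[:2])
"
```

```text
t: 38.25
tool_pos: [0.5734, 0.0368, 0.1995]
orientation: [-0.345, -3.121, -0.0]
force: [-0.4, 0.7, -0.0]
opening: 0.0006
gripper_force: 0.0
row [-0.0016, 0.0006, 0.0455, -0.0, -0.0005, -0.0] at [0.5734 0.0368 0.1995] t 38.25
[325.68747946  69.7620769 ] [ 297   37   59   66 3043] [0.47845946 0.05823105]
[325.91150064 254.16075246] [ 300  226   52   61 2339] [0.569315   0.03798287]
```

```bash
python3 -m handwheel '[[1,0,0,0.025,0,0,0],[1,0,0,0.04,0,0,0],[1,0,0,0.043,0,0,0],[1,0,0,0.044,0,0,0],[1,0,0,0.0455,0,0,0]]'; python3 -m handwheel '[[1,0,0,0.001,0,0,0],[1,0,0,0.002,0,0,0],[1,0,0,0.002,0,0,0]]'; python3 -m handwheel '[[1,0,0,0.001,0,0,0],[1,0,0,0.002,0,0,0],[1,0,0,0.002,0,0,0]]'
```

```text
t: 38.92
tool_pos: [0.5745, 0.0367, 0.1556]
orientation: [0.344, 3.121, 0.0]
force: [0.8, 0.1, 0.1]
opening: 0.0008
gripper_force: 0.0
t: 39.3
tool_pos: [0.5739, 0.0367, 0.1525]
orientation: [-0.345, -3.123, -0.0]
force: [-0.1, 0.2, -0.0]
opening: 0.0004
gripper_force: 0.0
t: 39.67
tool_pos: [0.5742, 0.0367, 0.1513]
orientation: [0.344, 3.122, 0.0]
force: [-0.8, 0.5, 4.8]
opening: 0.0004
gripper_force: 2.4
```

Both caps are home in the warmer, with equal contact heights. I'll go back to the hood, opening the gripper and looking at the warmer on the way.

```bash
python3 -m handwheel '[[1,0,0,-0.05,0,0,0],[-1,0.05,0,-0.11,0,0,0],[-1,0.05,0,-0.17,0,0,0],[-1,0.05,0,-0.2,0,0,0],[-1,0.05,0,-0.2,0,0,0],[-1,0.05,0,-0.2,0,0,0],[-1,0.05,0,-0.2,0,0,0],[-1,0.05,0,-0.2,0,0,0]]'
python3 - <<'E'
from h import *
w=cam('wrist')
for c,st,m in blobs(w,(60,40,20),(90,255,255),amin=4000):
    h=cv2.approxPolyDP(cv2.convexHull(np.argwhere(m)[:,::-1].astype(np.int32)),5,True)
    print(st,[(a[0].tolist(),np.round(back(w,*a[0],0.07)[:2],4).tolist()) for a in h])
f=w['frame']
y=np.radians(-12.6); M=np.array([[np.cos(y),-np.sin(y)],[np.sin(y),np.cos(y)]])
for a,b in ((.124,.055),(.112,.043)):
    q=np.array([proj(w,np.r_[np.array([.524,.0495])+M@np.array(k),.07]) for k in ((a,b),(a,-b),(-a,-b),(-a,b))]).round().astype(int)
    cv2.polylines(f,[q],True,(255,0,0),1)
save(w,'w5.png')
to([0.4745,-0.1713,0.25],167.4)
E
```

```text
t: 40.67
tool_pos: [0.5247, 0.0476, 0.349]
orientation: [-0.344, -3.12, 0.0]
force: [0.1, 0.2, -0.3]
opening: 0.066
gripper_force: 0.0
[   33    67   159   240 28166] [([171, 305], [0.6079, -0.1487]), ([73, 305], [0.5839, -0.2559]), ([33, 68], [0.3418, -0.2011]), ([145, 67], [0.3646, -0.0952]), ([174, 78], [0.3802, -0.071]), ([191, 280], [0.5842, -0.1178])]
[  271    71   111   233 17803] [([378, 71], [0.4173, 0.1237]), ([375, 301], [0.6532, 0.0754]), ([282, 303], [0.6328, -0.0267]), ([271, 75], [0.3982, 0.0217])]
row [0.0012, -0.2245, 0.0994, -0.0001, -0.0006, 0.0] at [0.5248 0.0476 0.3493] t 40.725
```

View pics/w5.png

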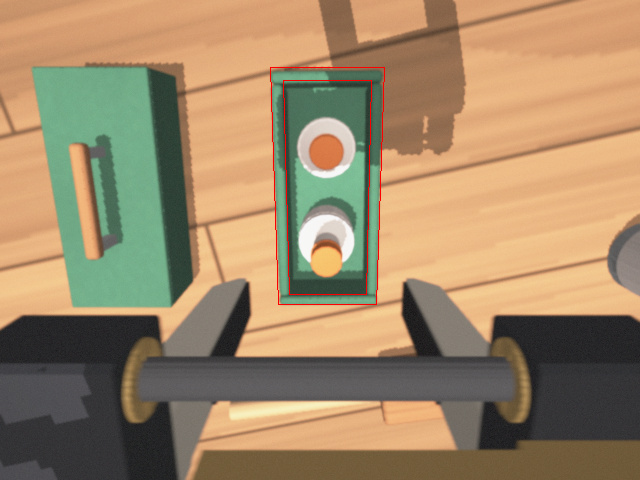

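The warmer outline fits at about (0.525, 0.049) and both bottles stand upright in it, at (326,150) and (326,245). The hood is to the left with its handle at (86,200). I'll refine the rim pose by a fit while moving over the hood.

```bash
python3 - <<'E'
from h import *
from scipy.optimize import minimize
w=cam('wrist')
b=[x for x in blobs(w,(60,40,20),(90,255,255),amin=4000) if 250<x[0][0]<400][0]
hull=cv2.convexHull(np.argwhere(b[2])[:,::-1].astype(np.int32))
A=np.zeros((960*2,1280*2),np.uint8); cv2.fillPoly(A,[hull*4+2],1)
def f(v):
    y=v[2]; M=np.array([[np.cos(y),-np.sin(y)],[np.sin(y),np.cos(y)]])
    q=np.array([proj(w,np.r_[v[:2]+M@np.array(k),.07]) for k in ((.124,.055),(.124,-.055),(-.124,-.055),(-.124,.055))])
    B=np.zeros_like(A); cv2.fillPoly(B,[(q*4+2).round().astype(np.int32)],1); return float((A^B).sum())
r=minimize(f,[.5245,.049,-.21],method='Nelder-Mead',options=dict(initial_simplex=[[.5245,.049,-.21],[.53,.049,-.21],[.5245,.054,-.21],[.5245,.049,-.17]]))
print(r.x,np.degrees(r.x[2]),r.fun,A.sum())
E
python3 -m handwheel '[[-1,0.001,-0.2245,0,0,0,0],[-1,0.001,-0.2245,0,0,0,0],[-1,0.001,-0.2245,0,0,0,0],[-1,0.001,-0.2245,0,0,0,0],[-1,0.001,-0.2245,0,0,0,0],[-1,0.001,-0.2245,0.06,0,0,0],[-1,0.001,-0.2245,0.1,0,0,0],[-1,0.001,-0.2245,0.1,0,0,0],[-1,0.001,-0.2245,0.1,0,0,0]]'
python3 - <<'E'
from h import *
w=cam('wrist')
for c,st,m in blobs(w,(5,80,80),(25,255,255),amin=800):
    b=cv2.boxPoints(cv2.minAreaRect(np.argwhere(m)[:,::-1].astype(np.float32)))
    W=np.array([back(w,*q,0.122)[:2] for q in b])
    if st[4]<8000: print(st,W.mean(0).round(4),W.round(3).tolist())
to([0.4745,-0.1713,0.11],167.4)
E
```

```text
[ 0.52743013  0.04765484 -0.22259945] -12.754009081598674 18180.0 381661
t: 41.9
tool_pos: [0.4761, -0.1709, 0.2525]
orientation: [0.343, 3.121, -0.001]
force: [0.8, -0.4, -0.7]
opening: 0.0931
gripper_force: 0.0
[ 315  148   21  152 2860] [ 0.4742 -0.1708] [[0.526, -0.19], [0.42, -0.165], [0.423, -0.153], [0.529, -0.175]]
[ 604  273   36   43 1301] [0.5707 0.0296] [[0.551, 0.018], [0.557, 0.042], [0.59, 0.042], [0.585, 0.016]]
[  40  337   54   86 2218] [ 0.5503 -0.3953] [[0.577, -0.433], [0.508, -0.39], [0.523, -0.359], [0.593, -0.4]]
[ 559  337   54   86 2202] [0.6388 0.0012] [[0.598, -0.02], [0.599, 0.015], [0.679, 0.023], [0.679, -0.014]]
row [0.0024, -0.0004, 0.1432, -0.0002, 0.0011, 0.0003] at [ 0.4765 -0.1713  0.2532] t 41.95
```

```bash
python3 -m handwheel '[[-1,0.001,0,0.06,0,0,0],[-1,0.001,0,0.12,0,0,0],[-1,0.001,0,0.142,0,0,0],[-1,0.001,0,0.142,0,0,0],[-1,0.001,0,0.142,0,0,0],[1,0.001,0,0.142,0,0,0],[1,0.001,0,0.142,0,0,0],[1,0.001,0,0.142,0,0,0],[1,0.001,0,0.142,0,0,0],[1,0.001,0,0.142,0,0,0],[1,0.001,0,0.142,0,0,0],[1,0.001,0,0.142,0,0,0],[1,0.001,0,0.142,0,0,0],[1,0.001,0,0.142,0,0,0],[1,0.001,0,0.142,0,0,0],[1,0.001,0,0.142,0,0,0],[1,0.001,0,0.142,0,0,0]]' 45
python3 - <<'E'
from h import *
to([0.5227+0.001,0.0495,0.25],167.3)
E
```

```text
t: 44.08
tool_pos: [0.4742, -0.1711, 0.1085]
orientation: [-0.345, -3.123, 0.0]
force: [-0.3, -0.8, -1.5]
opening: 0.0135
gripper_force: 45.0
row [-0.0002, 0.2261, -0.1415, -0.0, 0.0, 0.0006] at [ 0.4742 -0.1711  0.1085] t 44.075
```

```bash
python3 -m handwheel '[[1,0,0,-0.01,0,0,0],[1,0,0,-0.05,0,0,0],[1,0,0,-0.1,0,0,0],[1,0,0,-0.15,0,0,0],[1,0,0,-0.17,0,0,0],[1,0,0.03,-0.17,0,0,0],[1,0,0.07,-0.17,0,0,0],[1,0,0.12,-0.17,0,0,0],[1,0,0.16,-0.17,0,0,0],[1,0,0.2,-0.17,0,0,0],[1,0,0.226,-0.17,0,0,0],[1,0,0.226,-0.17,0,0,0],[1,0,0.226,-0.17,0,0,0],[1,0,0.226,-0.17,0,0,0]]'
python3 - <<'E'
from h import *
to([0.5237,0.0495,0.1785],167.3)
E
```

```text
t: 45.82
tool_pos: [0.5233, 0.0486, 0.2781]
orientation: [-0.346, -3.122, 0.001]
force: [-0.9, 0.3, -4.2]
opening: 0.0137
gripper_force: 45.0
row [-0.0003, 0.001, 0.0996, -0.0001, -0.0002, 0.0002] at [0.5233 0.0486 0.2781] t 45.825
```

```bash
python3 -m handwheel '[[1,0,0.001,0.03,0,0,0],[1,0,0.001,0.06,0,0,0],[1,0,0.001,0.08,0,0,0],[1,0,0.001,0.09,0,0,0],[1,0,0.001,0.096,0,0,0],[1,0,0.001,0.098,0,0,0],[1,0,0.001,0.098,0,0,0],[1,0,0.001,0.098,0,0,0]]';  python3 -c "
from h import *
to([0.5237,0.0495,0.1785],167.4)"
```

```text
t: 46.82
tool_pos: [0.5242, 0.0506, 0.1813]
orientation: [0.344, 3.121, 0.0]
force: [0.2, 0.2, -3.4]
opening: 0.0139
gripper_force: 45.0
row [0.0002, -0.0011, 0.0028, 0.0001, 0.0004, 0.0001] at [0.5242 0.0506 0.1813] t 46.825
```

```bash
python3 -m handwheel '[[1,0,-0.001,0.001,0,0,0],[1,0,-0.001,0.002,0,0,0],[1,0,-0.001,0.002,0,0,0]]'; python3 -m handwheel '[[1,0,0,0.001,0,0,0],[1,0,0,0.001,0,0,0],[1,0,0,0.001,0,0,0]]'
```

```text
t: 47.2
tool_pos: [0.5235, 0.0495, 0.1785]
orientation: [0.345, 3.123, 0.0]
force: [0.7, 0.4, -2.9]
opening: 0.0134
gripper_force: 45.0
t: 47.58
tool_pos: [0.5237, 0.0495, 0.1785]
orientation: [0.344, 3.122, -0.0]
force: [-5.2, -2.0, 6.0]
opening: 0.0135
gripper_force: 45.0
```

Contact came at the height I expected. I'll release, rise, and check.

```bash
python3 -m handwheel '[[-1,0,0,0,0,0,0],[-1,0,0,0,0,0,0],[-1,0,0,0,0,0,0],[-1,0,0,0,0,0,0],[-1,0,0,0,0,0,0],[-1,0,0,0,0,0,0],[-1,0,0,0,0,0,0],[-1,0,0,0,0,0,0],[-1,0,0,-0.05,0,0,0],[-1,0,0,-0.1,0,0,0],[-1,0,0,-0.15,0,0,0],[-1,0,0,-0.18,0,0,0],[-1,0,0,-0.18,0,0,0],[-1,0,0,-0.18,0,0,0]]'
python3 - <<'E'
from h import *
w=cam('wrist'); s=cam('scene'); t=cam('top')
for c,st,m in blobs(w,(60,40,20),(90,255,255),amin=4000):
    h=cv2.approxPolyDP(cv2.convexHull(np.argwhere(m)[:,::-1].astype(np.int32)),5,True)
    print(st,[(a[0].tolist(),np.round(back(w,*a[0],0.15)[:2],4).tolist()) for a in h])
# lever ball, control
def ball(p,roi): return [(c.round(1),st) for c,st,_ in blobs(p,(0,0,0),(179,255,45),amin=8,roi=roi)]
print(ball(t,(415,240,470,300)),ball(s,(200,160,245,220)))
a=cv2.resize(s['frame'][170:300,310:440],(500,500),interpolation=2); b=cv2.resize(s['frame'][160:220,200:245],(300,400),interpolation=2)
b=cv2.copyMakeBorder(b,0,100,0,0,cv2.BORDER_CONSTANT); cv2.imwrite('pics/s5.png',np.hstack([a,b])[:,:,::-1])
for p in (t,s):
  for r in robot.regions_of(p,'lever_ball')[:4]: print(r['conf'],r['rect'])
E
```

```text
t: 49.32
tool_pos: [0.5232, 0.0495, 0.3562]
orientation: [-0.344, -3.121, 0.0]
force: [-0.7, -0.0, -0.0]
opening: 0.0928
gripper_force: 0.0
[  259    59   135   277 31593] [([390, 59], [0.4155, 0.1265]), ([382, 334], [0.6532, 0.0755]), ([270, 335], [0.6309, -0.0287]), ([259, 60], [0.3934, 0.0242])]
[(array([444.3, 278.3]), array([439, 273,  12,  13,  99], dtype=int32))] [(array([231. , 171.3]), array([227, 168,   9,   8,  52], dtype=int32))]
0.74 [501.8, 275.3, 511.0, 296.7]
0.58 [455.4, 323.2, 468.7, 348.3]
0.69 [182.8, 149.8, 197.8, 175.0]
```

View pics/s5.png

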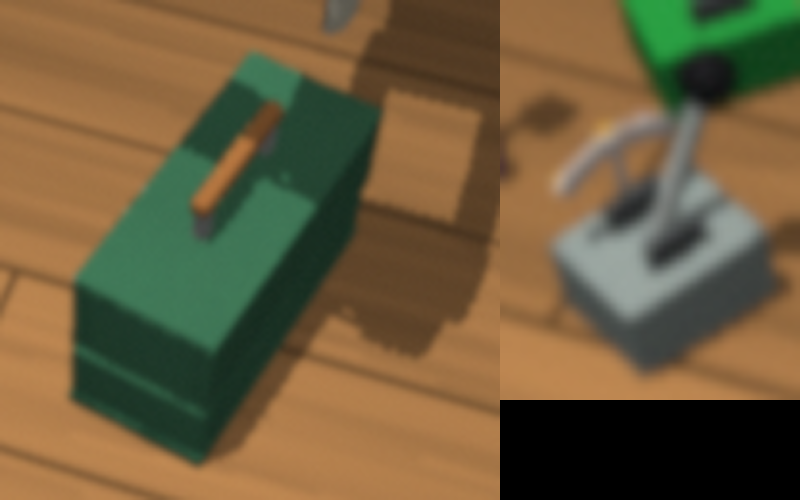

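The hood sits on the rim with a thin light line at its +x end. I'll compare that against the starting picture. The crop also shows the control's lever leaning to one side, away from the middle stud.

Run:
```python
from h import *
s=cam('scene'); t=cam('top')
a=cv2.imread('pics/scene0.png')[:,:,::-1]
c=[cv2.resize(f[225:300,325:395],(390,420),interpolation=2) for f in (a,s['frame'])]
cv2.imwrite('pics/cmp.png',np.hstack(c)[:,:,::-1])
print('ball',tri(t,(444.3,278.3),s,(231,171.3)))
# grey box corners top
for c,st,m in blobs(t,(80,0,100),(120,60,220),amin=100,roi=(415,240,475,300)):
    b=cv2.boxPoints(cv2.minAreaRect(np.argwhere(m)[:,::-1].astype(np.float32)))
    W=np.array([back(t,*q,0.045)[:2] for q in b]); print(st,W.mean(0).round(4),W.round(3).tolist())
```

```text
ball [ 0.4670725  -0.40070659  0.11570741]
```

View pics/cmp.png

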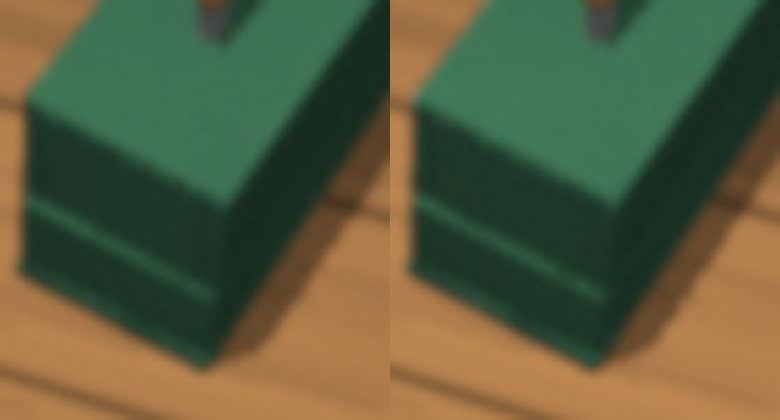

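The seam looks the same as at the start, so the hood is back squarely. Now the lever, whose ball is at about (0.467, -0.401, 0.116). I'll move above it.

```bash
python3 -c "
from h import *
to([0.49,-0.405,0.33],152)"
```

```text
row [-0.0666, -0.4509, 0.0268, -0.0001, -0.0004, 0.0856] at [0.5233 0.0495 0.3568] t 49.675
```

```bash
python3 -m handwheel '[[-1,-0.0666,-0.4509,0.0268,0,0,0.0856],[-1,-0.0666,-0.4509,0.0268,0,0,0.0856],[-1,-0.0666,-0.4509,0.0268,0,0,0.0856],[-1,-0.0666,-0.4509,0.0268,0,0,0.0856],[-1,-0.0666,-0.4509,0.0268,0,0,0.0856],[-1,-0.0666,-0.4509,0.0268,0,0,0.0856],[-1,-0.0666,-0.4509,0.0268,0,0,0.0856],[-1,-0.0666,-0.4509,0.0268,0,0,0.0856],[-1,-0.0666,-0.4509,0.0268,0,0,0.0856],[-1,-0.0666,-0.4509,0.0268,0,0,0.0856],[-1,-0.0666,-0.4509,0.0268,0,0,0.0856],[-1,-0.0666,-0.4509,0.0268,0,0,0.0856]]'
python3 - <<'E'
from h import *
w=cam('wrist'); save(w,'w6.png')
for r in robot.regions_of(w,'control')[:3]:
    m=r['mask'].astype(np.uint8); 
    print(r['conf'],r['rect'])
h=cv2.cvtColor(w['frame'],cv2.COLOR_RGB2HSV)
for c,st,m in blobs(w,(0,0,0),(179,255,45),amin=300): print(c,st, back(w,*c,.113))
E
```

```text
t: 51.18
tool_pos: [0.4908, -0.4039, 0.3313]
orientation: [0.757, 3.048, -0.0]
force: [-0.5, 0.0, 0.6]
opening: 0.0927
gripper_force: 0.0
0.97 [130.3, 210.3, 220.1, 291.2]
0.85 [284.4, 163.0, 349.5, 250.1]
0.66 [159.1, 10.9, 254.0, 148.9]
[202.59733333  35.8       ] [184  16  30  35 375] [ 0.31964319 -0.42637223  0.113     ]
[316.80620155 175.04909561] [303 166  28  25 387] [ 0.46274004 -0.39774976  0.113     ]
[195.04390244 327.21646341] [ 163  284   55   73 1640] [ 0.5377117  -0.57342569  0.113     ]
[456.76080341 327.32014607] [ 435  284   55   73 1643] [ 0.65792994 -0.34705449  0.113     ]
[594.38789616 380.08378287] [ 541  315   99  134 5932] [ 0.77808793 -0.24680257  0.113     ]
[ 58.78901373 399.3792986 ] [   0  317  117  163 8811] [ 0.54117741 -0.74191877  0.113     ]
```

View pics/w6.png

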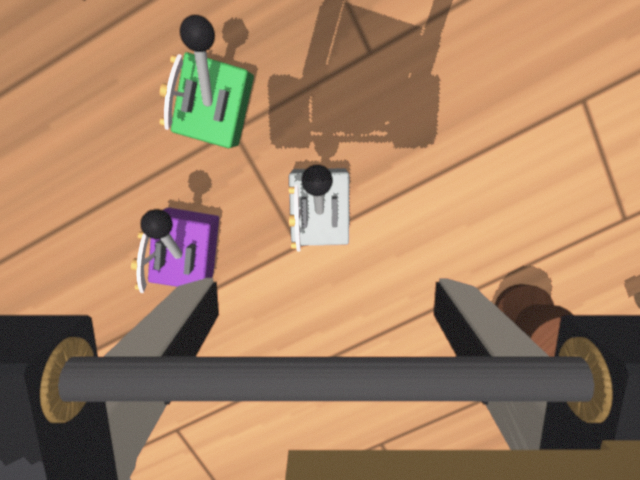

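The wrist view shows the grey control at (320,207), square to the tool, with its ball at (317,180). I'll compute the pivot from the box top and from the ball.

Run:
```python
from h import *
w=cam('wrist')
b=back(w,317,180,.1127); print('ball',b)
for q in ((349,168.5),(349,244),(297,246),(320.5,207)): print(q,back(w,*q,.045).round(4))
e=back(w,349,244,.045)-back(w,349,168.5,.045); print('yaw',np.degrees(np.arctan2(e[1],e[0])),np.hypot(*e[:2]))
e=back(w,297,246,.045)-back(w,349,244,.045); print('yawb',np.degrees(np.arctan2(e[1],e[0]))+90)
u=np.array([np.cos(np.radians(-28)),np.sin(np.radians(-28)),0])
print('pivot from ball',b+.0514*u)
to([b[0],b[1],.108],152)
```

```text
ball [ 0.4663869  -0.40010437  0.1127    ]
(349, 168.5) [ 0.4788 -0.3704  0.045 ]
(349, 244) [ 0.5519 -0.4079  0.045 ]
(297, 246) [ 0.5272 -0.4593  0.045 ]
(320.5, 207) [ 0.5009 -0.416   0.045 ]
yaw -27.13592782923538 0.08208976072580726
yawb -25.68211534743567
pivot from ball [ 0.5117704  -0.42423521  0.1127    ]
row [0.0234, -0.0074, 0.223, -0.0, 0.0001, 0.0002] at [ 0.4904 -0.4045  0.331 ] t 51.325
```

```bash
python3 -m handwheel '[[-1,0.023,-0.007,0.05,0,0,0],[-1,0.023,-0.007,0.1,0,0,0],[-1,0.023,-0.007,0.15,0,0,0],[-1,0.023,-0.007,0.19,0,0,0],[-1,0.023,-0.007,0.21,0,0,0],[-1,0.023,-0.007,0.217,0,0,0],[-1,0.023,-0.007,0.217,0,0,0],[1,0.023,-0.007,0.217,0,0,0],[1,0.023,-0.007,0.217,0,0,0],[1,0.023,-0.007,0.217,0,0,0],[1,0.023,-0.007,0.217,0,0,0],[1,0.023,-0.007,0.217,0,0,0],[1,0.023,-0.007,0.217,0,0,0],[1,0.023,-0.007,0.217,0,0,0],[1,0.023,-0.007,0.217,0,0,0],[1,0.023,-0.007,0.217,0,0,0],[1,0.023,-0.007,0.217,0,0,0]]' 15
python3 - <<'E'
from h import *
to([0.501,-0.4175,0.125],152)
E
```

```text
t: 53.45
tool_pos: [0.4667, -0.4002, 0.1137]
orientation: [-0.76, -3.048, -0.0]
force: [0.4, 1.3, 0.8]
opening: 0.0272
gripper_force: 15.0
row [-0.0384, 0.0009, -0.0113, 0.0001, -0.0, 0.0] at [ 0.4667 -0.4002  0.1137] t 53.45
```

```bash
python3 -m handwheel '[[1,-0.005,0,-0.003,0,0,0],[1,-0.01,0,-0.0055,0,0,0],[1,-0.015,0,-0.0075,0,0,0],[1,-0.02,0,-0.009,0,0,0],[1,-0.025,0,-0.01,0,0,0],[1,-0.03,0,-0.011,0,0,0],[1,-0.035,0,-0.0113,0,0,0],[1,-0.0385,0,-0.0113,0,0,0],[1,-0.0385,0,-0.0113,0,0,0],[1,-0.0385,0,-0.0113,0,0,0]]'
python3 -m handwheel '[[-1,0,0,0,0,0,0],[-1,0,0,0,0,0,0],[-1,0,0,0,0,0,0],[-1,0,0,0,0,0,0],[-1,0,0,0,0,0,0],[-1,0,0,0,0,0,0],[-1,0,0,0,0,0,0],[-1,0,0,-0.06,0,0,0],[-1,0,0,-0.12,0,0,0],[-1,0,0,-0.18,0,0,0],[-1,0,0,-0.2,0,0,0],[-1,0,0,-0.2,0,0,0],[-1,0,0,-0.2,0,0,0]]'
python3 - <<'E'
from h import *
w=cam('wrist'); s=cam('scene'); t=cam('top'); print(robot.read_state()['tool_pos'])
u,v=proj(w,[.501,-.4175,.09]).astype(int); print(u,v, proj(w,[.501,-.4175,.13]), proj(w,[.501,-.4175,.045]))
a=cv2.resize(w['frame'][v-60:v+60,u-60:u+60],(480,480),interpolation=2); b=cv2.resize(s['frame'][160:220,200:245],(300,400),interpolation=2)
b=cv2.copyMakeBorder(b,0,80,0,0,cv2.BORDER_CONSTANT); cv2.imwrite('pics/lev.png',np.hstack([a,b])[:,:,::-1])
B=lambda p,roi:[c for c,st,_ in blobs(p,(0,0,0),(179,255,45),amin=8,roi=roi)]
x,y=B(t,(415,240,470,300)),B(s,(200,160,250,220)); print(x,y)
if len(x)==1 and len(y)==1: print(tri(t,x[0],s,y[0]))
print([(c,st) for c,st,_ in blobs(w,(0,0,0),(179,255,45),amin=100,roi=(u-60,v-60,u+60,v+60))])
E
```

```text
t: 54.7
tool_pos: [0.5018, -0.4183, 0.1257]
orientation: [0.759, 3.047, 0.001]
force: [3.3, 6.2, -1.4]
opening: 0.0271
gripper_force: 15.0
t: 56.32
tool_pos: [0.5, -0.4179, 0.322]
orientation: [-0.759, -3.045, -0.003]
force: [0.1, 0.6, -0.7]
opening: 0.0928
gripper_force: 0.0
[ 0.49999292 -0.41791306  0.32212685]
326 204 [326.20339996 213.66556295] [325.99877941 196.71314163]
[array([451.08823529, 243.3627451 ]), array([429.0625, 265.625 ])] [array([220.48979592, 174.91836735])]
[(array([326.6023622 , 205.73228346]), array([312, 196,  30,  27, 254], dtype=int32))]
```

View pics/lev.png

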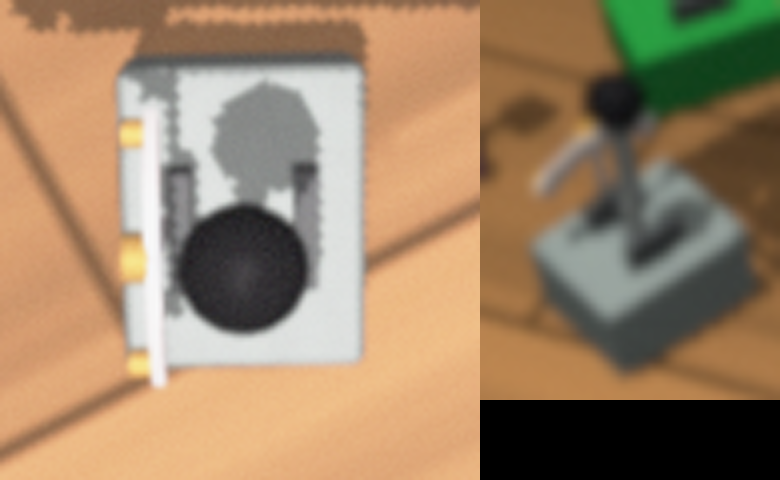

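The lever is now close to the big middle stud: ball (327,211), stud (299,208). I'll measure the remaining offset more exactly.

Run:
```python
from h import *
w=cam('wrist'); f=w['frame']; g=cv2.cvtColor(f,cv2.COLOR_RGB2GRAY)
for u in (330,340,350): print(u,g[150:172,u].tolist(),g[228:242,u].tolist())
h=cv2.cvtColor(f,cv2.COLOR_RGB2HSV)
for c,st,m in blobs(w,(18,120,120),(32,255,255),amin=6,roi=(288,160,310,245)): print('stud',c,st)
m=(g<75).astype(np.uint8); m[:185]=0; m[235:]=0; m[:,:305]=0; m[:,348:]=0
n,l,st,c=cv2.connectedComponentsWithStats(m); print(st[1:],c[1:])
y=np.radians(-27.3); U=np.array([np.cos(y),np.sin(y),0]); V=np.array([-np.sin(y),np.cos(y),0]); O=np.array([.501,-.4175,0])
P=lambda x,yy,z: proj(w,O+x*U+yy*V+[0,0,z]).round(1)
print('box -x,+x edge top',P(-.04,.02,.045),P(.04,.02,.045),'bottom -x',P(-.04,.02,0),'ball',P(0,0,.13))
for a in (-.65,0,.65): print('stud',P(.046*np.sin(a),-.025,.045+.046*np.cos(a)))
```

```text
330 [135, 116, 107, 108, 110, 108, 106, 97, 88, 95, 122, 163, 191, 212, 210, 177, 150, 139, 136, 137, 138, 137] [201, 222, 225, 224, 225, 222, 214, 193, 188, 191, 194, 194, 194, 194]
340 [119, 108, 109, 107, 108, 106, 106, 96, 88, 96, 130, 168, 199, 217, 223, 220, 198, 168, 149, 142, 139, 137] [225, 224, 223, 223, 224, 220, 205, 188, 187, 194, 196, 196, 196, 198]
350 [115, 110, 109, 110, 111, 108, 103, 92, 88, 100, 140, 178, 206, 215, 221, 221, 219, 220, 221, 222, 223, 223] [223, 222, 222, 222, 222, 220, 212, 193, 191, 192, 197, 198, 197, 199]
stud [297.92307692 208.57692308] [296 205   5   9  26]
[[340 186   4   2   7]
 [310 195  33  32 769]] [[341.71428571 186.42857143]
 [326.12873862 210.85955787]]
box -x,+x edge top [345.2 157.5] [345.2 233.7] bottom -x [343.3 154.4] ball [326.2 213.7]
stud [299.  174.3]
stud [299.3 205.4]
stud [300.7 231.8]
```

Box edges and all three studs put the pivot about 2.5 mm further on, so the ball is about 4.7 mm (0.055 rad) short. I'll correct that.

```bash
python3 -m handwheel '[[-1,0,0,0.06,0,0,0],[-1,0,0,0.12,0,0,0],[-1,0,0,0.17,0,0,0],[-1,0,0,0.19,0,0,0],[-1,0,0,0.197,0,0,0],[-1,0,0,0.197,0,0,0],[1,0,0,0.197,0,0,0],[1,0,0,0.197,0,0,0],[1,0,0,0.197,0,0,0],[1,0,0,0.197,0,0,0],[1,0,0,0.197,0,0,0],[1,0,0,0.197,0,0,0],[1,0,0,0.197,0,0,0],[1,0,0,0.197,0,0,0],[1,0,0,0.197,0,0,0],[1,0,0,0.197,0,0,0]]' 15
python3 -m handwheel '[[1,-0.002,0,0,0,0,0],[1,-0.0045,0,0,0,0,0],[1,-0.0047,0,0,0,0,0],[1,-0.0047,0,0,0,0,0],[1,-0.0047,0,0,0,0,0]]'
python3 -m handwheel '[[-1,0,0,0,0,0,0],[-1,0,0,0,0,0,0],[-1,0,0,0,0,0,0],[-1,0,0,0,0,0,0],[-1,0,0,0,0,0,0],[-1,0,0,0,0,0,0],[-1,0,0,0,0,0,0],[-1,0,0,-0.06,0,0,0],[-1,0,0,-0.12,0,0,0],[-1,0,0,-0.18,0,0,0],[-1,0,0,-0.2,0,0,0],[-1,0,0,-0.2,0,0,0],[-1,0,0,-0.2,0,0,0],[-1,0,0,-0.2,0,0,0]]'
python3 - <<'E'
from h import *
w=cam('wrist'); f=w['frame']; g=cv2.cvtColor(f,cv2.COLOR_RGB2GRAY)
for c,st,m in blobs(w,(18,120,120),(32,255,255),amin=6,roi=(280,150,310,250)): print('stud',c,st)
m=(g<75).astype(np.uint8); m[:185]=0; m[240:]=0; m[:,:305]=0; m[:,348:]=0
n,l,st,c=cv2.connectedComponentsWithStats(m); print(st[1:],c[1:])
print(g[150:172,350].tolist(),g[228:246,350].tolist())
y=np.radians(-27.3); U=np.array([np.cos(y),np.sin(y),0]); V=np.array([-np.sin(y),np.cos(y),0]); O=np.array([.5032,-.4186,0])
P=lambda x,yy,z: proj(w,O+x*U+yy*V+[0,0,z]).round(1)
print('edges',P(-.04,.02,.045),P(.04,.02,.045),'ball',P(0,0,.13),'stud',P(0,-.025,.091),w['c'])
t=cam('top'); save(t,'topE.png')
E
```

```text
t: 58.52
tool_pos: [0.501, -0.4178, 0.1279]
orientation: [0.759, 3.048, 0.002]
force: [2.6, 5.2, 1.8]
opening: 0.0269
gripper_force: 15.0
t: 59.15
tool_pos: [0.505, -0.4199, 0.1281]
orientation: [-0.759, -3.048, -0.002]
force: [2.3, 6.6, 2.9]
opening: 0.0267
gripper_force: 15.0
t: 60.9
tool_pos: [0.5041, -0.4201, 0.3249]
orientation: [-0.759, -3.044, -0.004]
force: [0.2, 0.1, 0.4]
opening: 0.0924
gripper_force: 0.0
stud [298.33333333 171.83333333] [298 170   2   5   6]
stud [298.16666667 203.875     ] [296 199   5  10  24]
[[310 194  33  32 763]] [[326.16644823 209.94757536]]
[111, 107, 101, 93, 98, 123, 164, 194, 213, 220, 221, 219, 219, 220, 221, 223, 223, 223, 221, 225, 224, 222] [219, 206, 181, 182, 194, 198, 197, 197, 197, 197, 196, 197, 199, 198, 195, 195, 192, 192]
edges [345.1 155.2] [345.2 231.2] ball [326.2 210.6] stud [299.5 202.6] [ 0.44038002 -0.38622038  0.47730224]
```

View pics/topE.png

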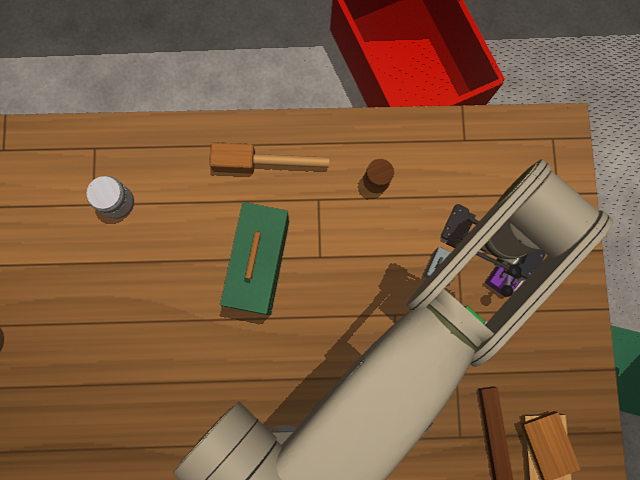

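The ball is within 1 px of upright over the pivot. The hood is on the rim, and the mallet (254,158), tin (107,194) and foot (378,176) haven't moved. I'll hand the job in.

```bash
python3 -c "
from plant import robot
print(robot.close_job())"
```

```text
the job is handed in; nothing more can be done
None
```

Job handed in at about 61 s: both bottles (only two were on the bench) are capped and upright in the warmer, the hood is back squarely, the lever is at keep-warm, and the mallet, tin and foot were not disturbed; the verdict was not shown.

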